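# Centre-punch a plate through the jig's guide bush

### The arm

A 6-joint arm with a two-finger parallel gripper is mounted at the origin on a cart in front of the work surface, level with it; the furniture and walls round the work are solid. World frame = base frame: x ahead of the robot, y to its left, z up, the work surface at z = 0. Lengths are in m, angles in rad, forces in N, time in s.
With the tool pointing down it reaches from about 0.275 to 0.975 m from the base axis. Payload 8.4 kg.
Tool frame: the origin (TCP) lies at the very end of the fingers, on their centre line; the grasp point (between the pads) lies 19 mm behind it; z points along the fingers, y is the line along which they close (so a half turn about z gives the same grasp; the last joint's range is limited). The gripper opens to 92 mm and grips with 3 to 60 N. Pads are 20 mm wide; open, the fingers measure 128 mm over their backs; the gripper's body (75 mm by 189 mm) begins 69 mm behind the grasp point.
Start: joints at [1.316, 0.353, 1.633, -0, 1.155, -0.002], TCP at [0.156, 0.605, 0.215] pointing down, gripper open.
Joint ranges: [-2.63, 2.63], [-0.92, 2.1], [0.06, 2.66], [-1.3, 4.44], [0, 2.69], [-3.02, 3.02]. Speed limits (rad/s): [2.22, 2.22, 2.79, 3.14, 3.14, 3.14].

### API

Orientations are given as a rotation vector (axis times angle).
In Python, from plant import read_state, capture, camera_params, hand_in, boxes_of, mark_of gives the robot as it stands.
- The arm moves only by the shell command python3 -m inch 'ROWS'. ROWS is JSON, one flat list of numbers, 5 for each row, row after row: the shift along the tool's x, y, z in cm, then the turn about the tool's z in degrees, then the opening, from 0 (shut) to 1 (fully open). In form: [tx, ty, tz, roll, claw, tx, ty, tz, roll, claw, ...]. A call has 1 to 10 rows; each row is the pose to reach, as a shift and turn from the pose commanded when the call began, along the tool's axes at that moment; what a row does not reach only later rows make up. A row lasts 1/10 s, in which the tool goes at most 50 mm and 8.59 degrees, less where a joint would pass 70% of its speed; a pose out of reach is approached as far as the arm can. A call with a gripper value outside its range is refused whole. The fingers move at their own pace and stop on an object; the grip force is fixed at half the most. Time passes only in rows, so rows that repeat a pose let the fingers close. It gives the time, the measured TCP pose, the force, the opening and the grip force at its end, in the units of the state.
- read_state(): the state, without advancing time (a new reading comes with each control period).
- capture(name): name is "side" or "top" or "wrist"; returns the picture (480x640x3 uint8, red, green, blue); there is no depth.
- camera_params(name): a dict with "camera_matrix" (3x3 intrinsics, pixels), "extrinsics" (4x4, takes a point from camera to world coordinates). Camera axes: x right, y down, z forward; pixel columns grow to the right and rows downward; lengths in m; the calibration is good to about 2 mm. A picture is of the moment at which its call begins: read the wrist's pose just before it. camera_params takes no time and is no camera call; for the wrist camera it gives the pose at the moment of the call.
- hand_in(): hands the job in; it is judged then, once.
Trained networks look in the newest picture that a camera, given by its name, has taken for a name from the list of things; names that differ only in an ending like _2 or _b are one class to them, and where a whole thing is asked for, a point or a joint stands for the part that bears it (a point fixed in the world has none). Each returns a list of dicts, best first, with "score" (0 to 1); they miss things now and then, are a little off and sometimes report something else, mostly with a low value. They report only what shows in the picture. A call takes as long as a camera call. They do not tell look-alikes from the thing itself.
- boxes_of(target, camera): "box" ([left, top, right, bottom] in pixels, round what is visible of it).
- mark_of(target, camera): "uv" ([column, row] in pixels: a listed point, or the origin of a listed thing).
The state is a dict: "t": time; "joint_pos": joint angles; "dq": joint speeds; "joint_torque": joint torques, N m; "tcp_pos": TCP position; "eef_rot": TCP orientation; "force": force on the tool from outside, world axes, zero at the start; "moment": the same for the moment, N m; "opening": opening from 0.0 (shut) to 1.0 (fully open); "grasp_force": force on a finger pad.
Only numpy, scipy, OpenCV 4.12 (cv2) and the standard library are available. Lean on these libraries where they do the work, as an engineer would, in place of code of your own. Each camera call takes 0.05 s, during which the arm holds its last target. There are 200 camera calls.

### The job

Take the automatic centre punch (the tool with the knurled barrel, wide cap and sprung pointed nose) out of the wooden block and lower its nose into the large guide bush of the marking jig until the point rests on the plate underneath. Press it straight down until its spring trips with a snap, then stop before it bottoms hard: it must trip nowhere but on the plate in that bush, and the jig must not be pressed hard. Then lift it out and stand it back in the empty hole of the block, leaving everything else where it is.

Things in the scene. Friction and masses are not known exactly. Their poses are not given: they have to be found in the camera images.
- punch_grip (a point): the automatic centre punch, 140 mm long, about 0.25 kg, standing point down in one of the block's three holes; this point is on its axis at the middle of the knurled barrel (17 mm thick, 31 mm below to 31 mm above this point), 93 mm above its point; z runs up the tool. In the block the barrel's lower shoulder rests on the block's top, so that this point is 31 mm above the top
- punch: the whole punch; origin on its axis at the point of the fully extended nose, 93 mm below punch_grip. Above the barrel is a cap 23 mm thick and 16 mm high; below it a sleeve 13 mm thick and 20 mm long, then the sprung nose, 8 mm thick and 42 mm long with a cone 5.5 mm long at its end
- punch_point (a point): the point of the punch's nose (goes up into the barrel as the nose is pressed in, and comes back out when let off)
- punch_nose (a joint): how far the nose is pressed into the barrel, m; 0 fully out. Its spring resists with 2 N at first, growing to a peak of 8 to 11 N at about 6 mm in; then it trips and the force falls at once to about 3.5 N, the nose going in past 6.8 mm (the snap). At 11.5 mm the nose bottoms hard
- bush_mouth (a point): centre of the mouth of the jig's large guide bush: collar 24 mm across, 8 mm above the jig's top plate and 57.5 mm above the bench; bore 9.5 mm wide, 16 mm long. Under it lies the aluminium plate to be marked: its face is 17 to 26 mm below the mouth, different from plate to plate, not measured and hardly in sight, so it must be felt
- jig: the marking jig, fixed to the bench: a steel top plate 124 x 144 mm, its top 49.5 mm up, on four pillars over a base 130 x 150 mm; origin at the middle of its underside. Its two other bushes are smaller (15 mm collars, 5 mm bores; not for this punch). A bench vice, its top 153 mm above the bench, stands between the jig and the punch block: carry the punch over it
- block: wooden punch block fixed to the bench, 56 x 150 x 70 mm, with three holes 16 mm wide right through in a row along its y axis, 48 mm apart; origin at the middle of its underside
- hole_0 (a point): centre of the mouth of the block's hole on its -y side, at the block's top
- hole_1 (a point): centre of the mouth of the block's middle hole, at the block's top
- hole_2 (a point): centre of the mouth of the block's hole on its +y side, at the block's top
- pin_punch: a plain round pin punch with no cap, 17 mm thick, standing in another hole, its top 58 mm above the block; origin on its axis 58 mm below the block's top; leave it alone
- chisel: a dark cold chisel of hexagonal bar, 19 mm thick, standing in another hole, its top 66 mm above the block; origin on its axis 58 mm below the block's top; leave it alone
- bearing: a plain ball bearing, 62 mm across and 16 high, lying flat behind the jig; leave it alone
- torch: a black pocket torch, 116 mm long, lying on its side left of the punch block; leave it alone
- ratchet: a half-inch ratchet with a black grip, 217 mm long, lying left of the punch block; leave it alone
Things that resemble listed ones, but are neither listed nor needed, are in the scene too. What is shaped like the punch but orange or purple is not meant.

How it is judged:
By the outcome, as a careful person would: the job done as asked, in the order asked, and still so for the second after the job is handed in, with the robot touching nothing.
It also fails if it takes over 61 s, if anything falls off the work surface, if the arm or the gripper's body presses on something with over 40 N, if the wrist force passes 120 N, or if a joint passes its speed limit or range.

## Working session

There is one attempt and no reset: what is moved stays moved. The work goes in short steps, Python scripts to look and compute and a shell command to move; the robot and the scene stay as the last step left them, time stands still between calls to the robot, and variables do not carry over. Pictures are saved under pics/ and viewed, at most 10 in all, crops included, and the job is handed in when it is done.

```bash
ls; mkdir -p pics
cat > h.py <<'E'
import numpy as np, cv2
from plant import *
def shot(n,f):
    im=capture(n); cv2.imwrite('pics/'+f,cv2.cvtColor(im,cv2.COLOR_RGB2BGR)); return im
def ray(n,uv):
    c=camera_params(n);K=np.array(c["camera_matrix"]);E=np.array(c["extrinsics"])
    d=E[:3,:3]@np.linalg.solve(K,[uv[0],uv[1],1]);return E[:3,3],d
def onz(n,uv,z):
    o,d=ray(n,uv);return o+d*(z-o[2])/d[2]
def proj(n,p):
    c=camera_params(n);K=np.array(c["camera_matrix"]);E=np.linalg.inv(np.array(c["extrinsics"]))
    q=K@(E[:3,:3]@p+E[:3,3]);return q[:2]/q[2]
def tri(ps):
    A=0;b=0
    for n,uv in ps:
        o,d=ray(n,uv);d=d/np.linalg.norm(d);P=np.eye(3)-np.outer(d,d);A=A+P;b=b+P@o
    return np.linalg.solve(A,b)
E
python3 - <<'E'
from h import *
a=shot('top','top0.png');b=shot('side','side0.png')
Z={'punch_grip':.101,'bush_mouth':.0575,'hole_0':.07,'hole_1':.07,'hole_2':.07,'pin_punch':.012,'chisel':.012}
for t in Z:
  for c in ('top','side'):
    for m in mark_of(t,c)[:3]:
        print(t,c,np.round(m['score'],2),np.round(m['uv']),np.round(onz(c,m['uv'],Z[t]),3))
print(camera_params('top')['extrinsics'],camera_params('side')['extrinsics'])
print(read_state())
E
```

```text
pics
punch_grip top 0.71 [221. 295.] [0.426 0.438 0.101]
punch_grip top 0.51 [483. 254.] [ 0.507 -0.109  0.101]
punch_grip top 0.43 [283. 253.] [0.513 0.309 0.101]
punch_grip side 0.96 [338. 280.] [0.415 0.458 0.101]
punch_grip side 0.84 [320. 244.] [0.504 0.328 0.101]
punch_grip side 0.77 [356. 260.] [0.412 0.367 0.101]
bush_mouth top 0.57 [484. 255.] [ 0.508 -0.126  0.058]
bush_mouth side 0.7 [381. 195.] [ 0.508 -0.122  0.057]
hole_0 top 0.96 [280. 254.] [0.513 0.318 0.07 ]
hole_0 top 0.78 [240. 246.] [0.532 0.404 0.07 ]
hole_0 top 0.74 [260. 254.] [0.514 0.362 0.07 ]
hole_0 side 0.88 [297. 273.] [0.521 0.409 0.07 ]
hole_0 side 0.63 [307. 266.] [0.513 0.375 0.07 ]
hole_0 side 0.62 [320. 251.] [0.516 0.3   0.07 ]
hole_1 top 0.96 [280. 254.] [0.513 0.318 0.07 ]
hole_1 top 0.78 [240. 246.] [0.532 0.404 0.07 ]
hole_1 top 0.74 [260. 254.] [0.514 0.362 0.07 ]
hole_1 side 0.88 [297. 273.] [0.521 0.409 0.07 ]
hole_1 side 0.63 [307. 266.] [0.513 0.375 0.07 ]
hole_1 side 0.62 [320. 251.] [0.516 0.3   0.07 ]
hole_2 top 0.96 [280. 254.] [0.513 0.318 0.07 ]
hole_2 top 0.78 [240. 246.] [0.532 0.
[... 778 characters left out ...]
          0.          1.        ]]
{'t': 0.8, 'joint_pos': array([ 1.31561280e+00,  3.53001725e-01,  1.63339831e+00,  2.24654566e-05,
        1.15520356e+00, -2.40710642e-03]), 'dq': array([ 0.00024996, -0.00204208,  0.00079995,  0.00046471,  0.00034906,
        0.00030265]), 'joint_torque': array([ 3.12169468e-04, -5.93716621e+01, -3.34560263e+01,  7.00550806e-02,
        1.55892066e-02, -2.01027227e-06]), 'tcp_pos': array([0.1563058 , 0.60514111, 0.21458261]), 'eef_rot': array([-3.96015406e-01, -3.11651076e+00,  1.28924303e-05]), 'force': array([-0.30193101,  0.45948856, -0.43016971]), 'moment': array([0.05108672, 0.02001239, 0.01332371]), 'grasp_force': 0.0, 'opening': 1.0007259878288046}
```

View pics/top0.png

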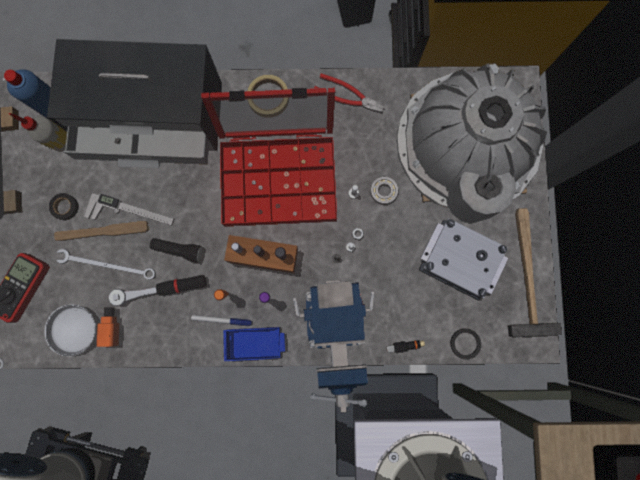

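View pics/side0.png

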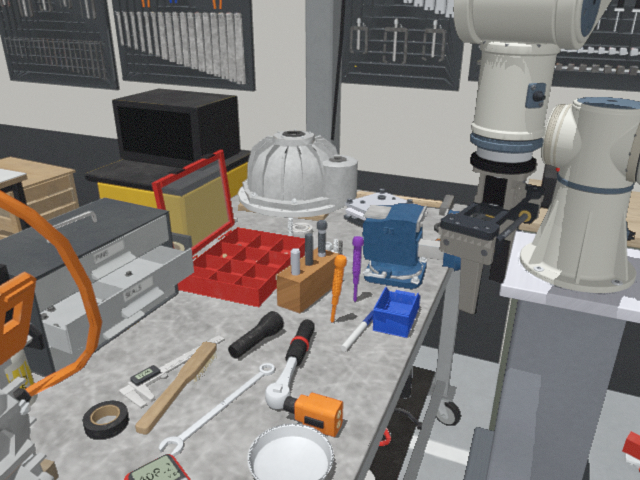

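Side view: the block's row runs left to right, with light (297,262), dark (309,247) and right (322,237). The orange (338,280) and purple (356,260) tools are look-alikes. I'll check the right one in a close crop.

Run:
```python
from h import *
a=cv2.imread('pics/side0.png')[205:315,265:375];b=cv2.imread('pics/top0.png')[220:330,205:315]
cv2.imwrite('pics/crop0.png',np.hstack([cv2.resize(a,(400,400),interpolation=2),cv2.resize(b,(400,400),interpolation=2)]))
for t in('block','jig'):
  for c in('top','side'):print(t,c,boxes_of(t,c)[:1],mark_of(t,c)[:1])
m=mark_of('bush_mouth','top')
```

```text
block top [{'box': [221.5, 237.2, 297.6, 275.0], 'score': 0.81}] [{'uv': [260.1, 258.0], 'score': 0.91}]
block side [{'box': [277.8, 249.3, 338.7, 313.8], 'score': 0.88}] [{'uv': [311.0, 293.7], 'score': 0.8}]
jig top [{'box': [419.0, 217.8, 506.9, 301.5], 'score': 0.81}] [{'uv': [458.2, 255.7], 'score': 0.71}]
jig side [] [{'uv': [378.2, 221.1], 'score': 0.6}]
```

View pics/crop0.png

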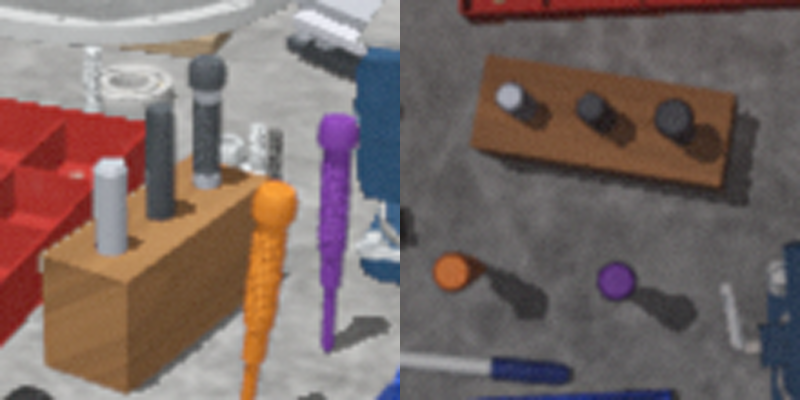

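The right-hand tool (side crop, about 207,75; top image 280,252) has the wide cap, knurled barrel and steel sleeve. It is the punch, in the block's -y hole. The light one is the pin punch and the dark hexagonal one is the chisel. I'll go above it.

```bash
cat >> h.py <<'E'
from scipy.spatial.transform import Rotation as R
def go(p,yaw=None):
    s=read_state();M=R.from_rotvec(s['eef_rot']).as_matrix()
    d=M.T@(np.array(p)-s['tcp_pos'])*100
    y=np.degrees(np.arctan2(M[1,1],M[0,1]))
    print('t',round(s['t'],2),'tcp',np.round(s['tcp_pos'],4),'yaw(tool y)',round(y,2),'shift cm',np.round(d,2),'roll',None if yaw is None else round((y-yaw+90)%180-90,2),'F',np.round(s['force'],2),'tilt',np.round(M[:,2],4),'op',round(s['opening'],3),'g',round(s['grasp_force'],1))
E
python3 - <<'E'
from h import *
print(onz('top',(280,252.5),.148),tri([('top',(280,252.5)),('side',(322,225.6))]))
print(onz('top',(484,255),.0575))
go([.50,.315,.27],-9)
E
```

```text
[0.50860857 0.31284371 0.148     ] [0.5085821  0.31317933 0.13572249]
[ 0.50891225 -0.12492607  0.0575    ]
t 1.25 tcp [0.1563 0.6051 0.2146] yaw(tool y) 75.52 shift cm [-40.53 -19.5   -5.54] roll 84.52 F [-0.58  0.15 -0.65] tilt [ 0. -0. -1.] op 1.0 g 0.0
```

```bash
python3 -m inch '[-40.5,-19.5,-9,84.5,0.5,-40.5,-19.5,-9,84.5,0.5,-40.5,-19.5,-9,84.5,0.5,-40.5,-19.5,-9,84.5,0.5,-40.5,-19.5,-9,84.5,0.5,-40.5,-19.5,-9,84.5,0.5,-40.5,-19.5,-9,84.5,0.5,-40.5,-19.5,-9,84.5,0.5,-40.5,-19.5,-9,84.5,0.5,-40.5,-19.5,-9,84.5,0.5]'
python3 -m inch '[0,0,0,0,0.5,0,0,0,0,0.5,0,0,0,0,0.5]'
python3 - <<'E'
from h import *
go([.5085,.313,.30],-9)
shot('wrist','w1.png')
for t in('punch_grip','hole_0','hole_1','punch','block'):
  print(t,[(round(m['score'],2),np.round(m['uv'])) for m in mark_of(t,'wrist')[:3]])
E
```

```text
t: 2.25
tcp_pos: [0.5035, 0.312, 0.3059]
eef_rot: [2.397, 2.028, 0.004]
force: [0.1, 0.8, -0.3]
opening: 0.499
grasp_force: 0.0
t: 2.55
tcp_pos: [0.4987, 0.3157, 0.3043]
eef_rot: [-2.384, -2.045, 0.001]
force: [0.3, -0.3, 0.6]
opening: 0.495
grasp_force: 0.0
t 2.55 tcp [0.4987 0.3157 0.3043] yaw(tool y) -8.76 shift cm [-0.12  1.01  0.42] roll 0.24 F [ 0.26 -0.29  0.56] tilt [-8.e-04 -1.e-04 -1.e+00] op 0.495 g 0.0
punch_grip [(0.79, array([250., 191.])), (0.65, array([327., 215.])), (0.64, array([299., 226.]))]
hole_0 [(0.91, array([330., 128.])), (0.87, array([326., 172.])), (0.64, array([328., 216.]))]
hole_1 [(0.91, array([330., 128.])), (0.87, array([326., 172.])), (0.64, array([328., 216.]))]
punch [(0.94, array([271., 123.])), (0.59, array([265., 160.])), (0.57, array([326., 207.]))]
block [(0.63, array([328., 170.]))]
```

View pics/w1.png

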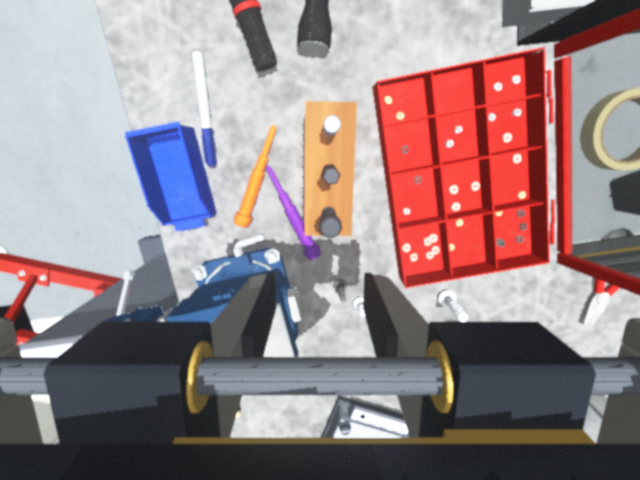

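Wrist view: the punch cap is at (330,220), the chisel at (330,173) and the pin punch at (331,125). The orange and purple look-alikes are to their left (cap tops near 244,218 and 312,250).

Run:
```python
from h import *
w=cv2.imread('pics/w1.png')
for uv in((330,220),(312,250),(244,218)):print(uv,onz('wrist',uv,.148),onz('wrist',uv,.14))
for uv in ((272,127),(268,168)): print('tip',onz('wrist',uv,0))
# block top corners
for uv in((306,102),(355,102),(352,236),(303,236)):print(onz('wrist',uv,.07))
print(np.round(camera_params('wrist')['extrinsics'],3))
# chisel & pin tops
print(onz('wrist',(330,173),.136),onz('wrist',(331,123),.128))
cv2.imwrite('pics/c1.png',cv2.resize(w[90:270,220:400],(600,600),interpolation=cv2.INTER_CUBIC))
print(tri([('wrist',(330,220)),('top',(280,252.5)),('side',(322,225.6))]))
```

```text
(330, 220) [0.51091883 0.31906501 0.148     ] [0.51091863 0.3174269  0.14      ]
(312, 250) [0.48918772 0.29229373 0.148     ] [0.48865561 0.29000033 0.14      ]
(244, 218) [0.43028715 0.3336594  0.148     ] [0.42831333 0.33237852 0.14      ]
tip [0.45470779 0.42175165 0.        ]
tip [0.43959488 0.37142387 0.        ]
[0.50433953 0.43615455 0.07      ]
[0.55688662 0.42792618 0.07      ]
[0.53404603 0.27974724 0.07      ]
[0.47615744 0.288816   0.07      ]
[[ 0.988 -0.15  -0.04   0.511]
 [-0.155 -0.955 -0.254  0.386]
 [ 0.     0.257 -0.966  0.475]
 [ 0.     0.     0.     1.   ]]
[0.51763417 0.36183432 0.136     ] [0.52554203 0.40702901 0.128     ]
[0.50928843 0.31448184 0.1354647 ]
```

View pics/c1.png

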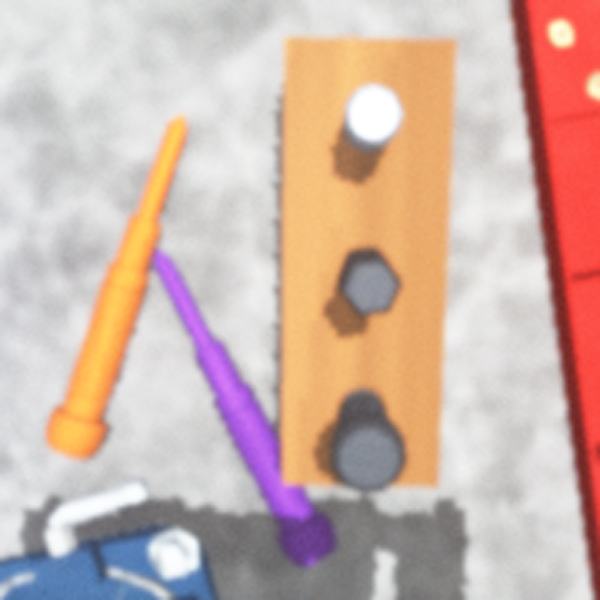

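The orange and purple pieces, which stood on their points at first, now look tilted or toppled. I'll take fresh fixed-camera views before going down.

Run:
```python
from h import *
a=capture('side')[190:330,250:390,::-1];b=capture('top')[210:330,190:310,::-1]
cv2.imwrite('pics/crop2.png',np.hstack([cv2.resize(a,(400,400),interpolation=2),cv2.resize(b,(400,400),interpolation=2)]))
go([.5,.31,.3],-9)
```

```text
t 2.95 tcp [0.4995 0.3153 0.3046] yaw(tool y) -8.94 shift cm [-0.51  0.13  0.46] roll 0.06 F [ 0.64 -0.44  0.08] tilt [-0. -0. -1.] op 0.501 g 0.0
```

View pics/crop2.png

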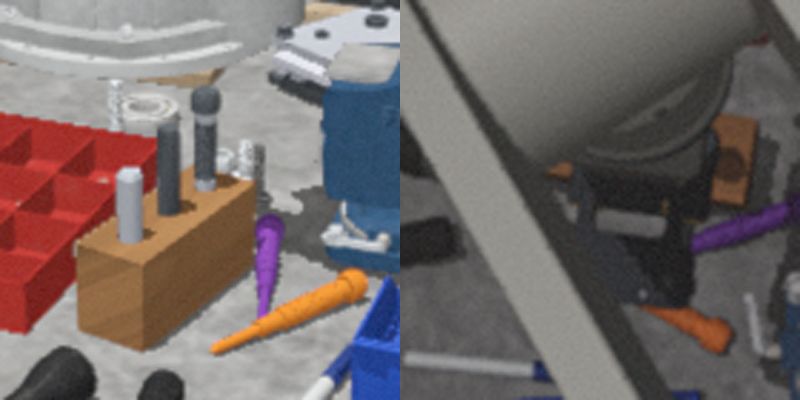

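They toppled on their own and lie flat on the bench, clear of the approach. The refined cap centre (330,225.6) agrees with the top view at about (0.510, 0.3135). Now descending and gripping.

Run:
```python
from h import *
print(onz('wrist',(330.4,225.6),.148));go([.510,.3135,.082],-9.6)
```

```text
[0.51071042 0.31338608 0.148     ]
t 2.95 tcp [0.4995 0.3153 0.3046] yaw(tool y) -8.94 shift cm [-1.000e-02  1.070e+00  2.226e+01] roll 0.66 F [ 0.64 -0.44  0.08] tilt [-0. -0. -1.] op 0.501 g 0.0
```

```bash
python3 -m inch '[0,1.1,2,0.6,0.5,0,1.1,5,0.6,0.5,0,1.1,9,0.6,0.5,0,1.1,13,0.6,0.5,0,1.1,16,0.6,0.5,0,1.1,19,0.6,0.5,0,1.1,21,0.6,0.5,0,1.1,22.2,0.6,0.5,0,1.1,22.2,0.6,0.5,0,1.1,22.2,0.6,0.5]'
python3 - <<'E'
from h import *
go([.510,.3135,.082],-9.6)
E
```

```text
t: 3.95
tcp_pos: [0.511, 0.3136, 0.0833]
eef_rot: [2.399, 2.028, 0.001]
force: [-0.2, 0.8, -0.1]
opening: 0.499
grasp_force: 0.0
t 3.95 tcp [0.511  0.3136 0.0833] yaw(tool y) -9.58 shift cm [-0.03 -0.1   0.13] roll 0.02 F [-0.18  0.79 -0.13] tilt [ 6.e-04  4.e-04 -1.e+00] op 0.499 g 0.0
```

```bash
python3 -m inch '[0,0,0,0,0.1,0,0,0,0,0.1,0,0,0,0,0.1,0,0,0,0,0.1,0,0,0,0,0.1,0,0,0,0,0.1,0,0,0,0,0.1,0,0,0,0,0.1]'
python3 - <<'E'
from h import *
go([.510,.3135,.30])
capture('wrist')
print(mark_of('punch_grip','wrist')[:2])
E
```

```text
t: 4.75
tcp_pos: [0.5109, 0.3136, 0.0831]
eef_rot: [2.399, 2.028, 0.002]
force: [-0.0, 0.1, 6.9]
opening: 0.238
grasp_force: 30.0
t 4.75 tcp [0.5109 0.3136 0.0831] yaw(tool y) -9.59 shift cm [-1.000e-02 -8.000e-02 -2.169e+01] roll None F [-0.    0.06  6.86] tilt [ 8.e-04  6.e-04 -1.e+00] op 0.238 g 30.0
[{'uv': [175.8, 227.5], 'score': 0.7}, {'uv': [314.6, 306.4], 'score': 0.69}]
```

Run:
```python
from h import *
a=capture('wrist')[200:440,200:440,::-1];b=capture('side')[190:290,280:380,::-1]
cv2.imwrite('pics/crop3.png',np.hstack([cv2.resize(a,(400,400),interpolation=2),cv2.resize(b,(400,400),interpolation=2)]))
```

```text
(no output)
```

View pics/crop3.png

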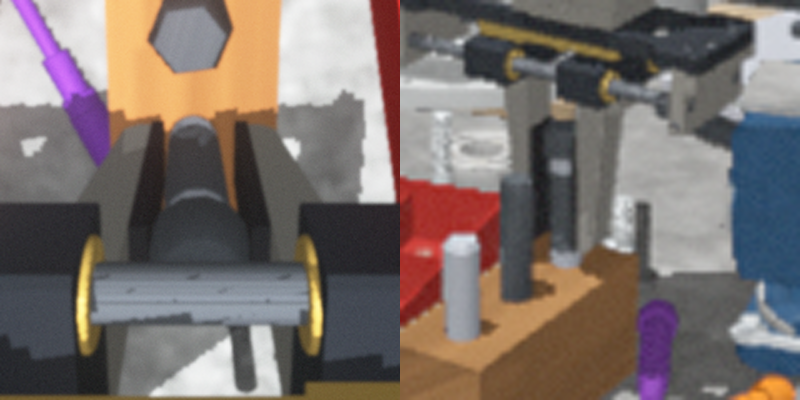

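The wrist crop shows the finger roots bearing on the cap, with a gap at the barrel. An opening of 22 mm and a 7 N upward force fit that. I'll open, raise 10 mm and close again.

```bash
python3 -m inch '[0,0,0,0,0.45,0,0,0,0,0.45,0,0,0,0,0.45,0,0,-0.5,0,0.45,0,0,-1,0,0.45,0,0,-1,0,0.45,0,0,-1,0,0.45]'
python3 -m inch '[0,0,0,0,0.1,0,0,0,0,0.1,0,0,0,0,0.1,0,0,0,0,0.1,0,0,0,0,0.1,0,0,0,0,0.1,0,0,0,0,0.1,0,0,0,0,0.1]'
```

```text
t: 5.65
tcp_pos: [0.5107, 0.3134, 0.0929]
eef_rot: [2.399, 2.028, 0.001]
force: [0.0, 0.1, -0.1]
opening: 0.45
grasp_force: 0.0
t: 6.45
tcp_pos: [0.5104, 0.3133, 0.0925]
eef_rot: [-2.399, -2.028, 0.0]
force: [-0.8, 0.9, -0.9]
opening: 0.235
grasp_force: 30.0
```

Run:
```python
from h import *
s=read_state();M=R.from_rotvec(s['eef_rot']).as_matrix();T=s['tcp_pos']
im=capture('wrist')[:,:,::-1].copy()
K=np.array(camera_params('wrist')['camera_matrix']);print(K[0,0])
E=np.linalg.inv(M)@(np.array(camera_params('wrist')['extrinsics'])[:3,3]-T);print('cam in tool',E)
k=4;big=cv2.resize(im[240:390,240:400],None,fx=k,fy=k,interpolation=2)
def dot(p,c):
    uv=proj('wrist',T+M@np.array(p));cv2.circle(big,tuple(int(v) for v in ((uv-[240,240]+.5)*k)),3,c,-1)
sx=np.sign(E[0])
for z,c in((0,(0,0,255)),(-.019,(0,255,255)),(-.038,(0,255,0)),(-.055,(255,0,255))):
    for y in(-.0108,.0108,-.0085,.0085):dot([sx*.01,y,z],c)
cv2.imwrite('pics/c4.png',big)
```

```text
348.9686084537192
cam in tool [ 0.07145028  0.00062662 -0.17030526]
```

View pics/c4.png

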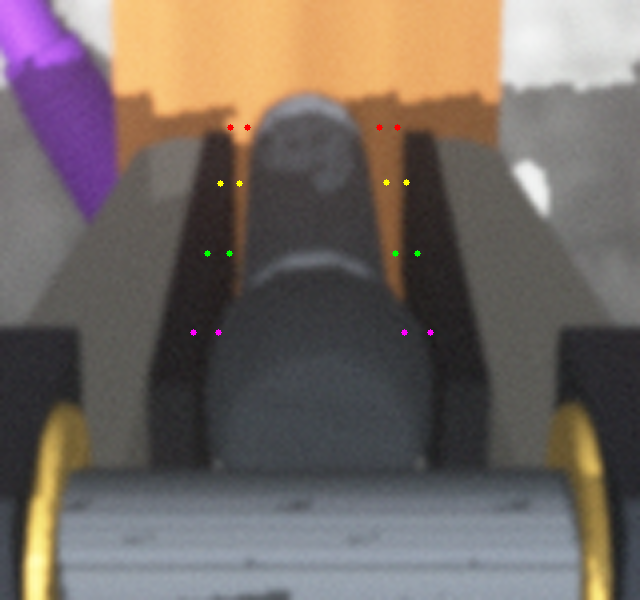

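The pads reach up past the cap, so the cap (23 mm) is what gets held. There is a visible gap at the barrel, and lowering further would hit the block. Here the pads cover the cap's whole height and the side force is gone, so I'll lift with this grip.

```bash
python3 -m inch '[0,0,-0.5,0,0.1,0,0,-2,0,0.1,0,0,-4,0,0.1,0,0,-7,0,0.1,0,0,-10,0,0.1,0,0,-14,0,0.1,0,0,-18,0,0.1,0,0,-20,0,0.1,0,0,-21,0,0.1,0,0,-21,0,0.1]'
python3 - <<'E'
from h import *
for c in('side','wrist','top'):
  im=shot(c,c+'5.png')
  print(c,[(round(m['score'],2),np.round(m['uv'],1)) for t in('punch_point','punch_grip') for m in mark_of(t,c)[:3]])
s=read_state();M=R.from_rotvec(s['eef_rot']).as_matrix();T=s['tcp_pos']
for d in(.0845,-.0085):
  print([np.round(proj(c,T+M@[0,0,d]),1) for c in('side','wrist','top')])
go([.509,-.125,.31],-9.6)
E
```

```text
t: 7.5
tcp_pos: [0.5109, 0.3136, 0.3043]
eef_rot: [2.399, 2.028, 0.004]
force: [-0.0, -1.4, -3.7]
opening: 0.236
grasp_force: 30.0
side [(0.6, array([322. , 190.2])), (0.4, array([318.2, 315.6])), (0.69, array([342.6, 278.1])), (0.67, array([322.7, 143.2])), (0.62, array([359. , 296.3]))]
wrist [(0.72, array([260.6, 123.6])), (0.7, array([256.9, 162.4])), (0.49, array([314.3, 248.6])), (0.9, array([314.9, 298.5])), (0.77, array([291.8, 229.1])), (0.68, array([319.5, 126.6]))]
top [(0.7, array([273., 302.])), (0.58, array([293.1, 278. ]))]
[array([320.8, 187.9]), array([318.3, 245.8]), array([277.3, 247.5])]
[array([321. , 142.3]), array([317.9, 295.9]), array([273.3, 240.9])]
t 7.95 tcp [0.5103 0.3132 0.3019] yaw(tool y) -9.58 shift cm [-43.23   7.16  -0.79] roll 0.02 F [-0.25  0.13 -1.9 ] tilt [-1.e-03 -6.e-04 -1.e+00] op 0.236 g 30.0
```

Held upright, with about 2 N extra weight. Carrying it over the vice to hover above the jig.

```bash
python3 -m inch '[-4,0.7,0,0,0.1,-9,1.5,0,0,0.1,-14,2.3,0,0,0.1,-19,3.1,0,0,0.1,-24,4,0,0,0.1,-29,4.8,0,0,0.1,-34,5.6,0,0,0.1,-38.5,6.4,0,0,0.1,-42,7,0,0,0.1,-43.2,7.2,0,0,0.1]'
python3 -m inch '[0,0,0,0,0.1,0,0,0,0,0.1,0,0,0,0,0.1]'
python3 - <<'E'
from h import *
go([.509,-.125,.30],-9.6)
im=shot('wrist','w6.png')
ms=mark_of('bush_mouth','wrist')
for m in ms[:3]:print('bush',round(m['score'],2),np.round(m['uv'],1),onz('wrist',m['uv'],.0575))
print([(round(m['score'],2),np.round(m['uv'],1)) for m in mark_of('punch_point','wrist')[:2]])
s=read_state();M=R.from_rotvec(s['eef_rot']).as_matrix();T=s['tcp_pos']
print(proj('wrist',T+M@[0,0,.0845]))
cv2.imwrite('pics/c6.png',cv2.resize(im[110:310,200:440,::-1],(720,600),interpolation=2))
E
```

```text
t: 8.95
tcp_pos: [0.5093, -0.1278, 0.3025]
eef_rot: [2.402, 2.024, -0.001]
force: [0.0, 2.0, -2.1]
opening: 0.234
grasp_force: 30.0
t: 9.25
tcp_pos: [0.5097, -0.1232, 0.3025]
eef_rot: [-2.397, -2.029, -0.0]
force: [0.3, -0.1, -2.6]
opening: 0.233
grasp_force: 30.0
t 9.25 tcp [ 0.5097 -0.1232  0.3025] yaw(tool y) -9.51 shift cm [-0.19 -0.04  0.25] roll 0.09 F [ 0.32 -0.08 -2.57] tilt [-1.e-04  6.e-04 -1.e+00] op 0.233 g 30.0
bush 0.57 [318.7 208.3] [ 0.51013105 -0.12153324  0.0575    ]
[(0.6, array([317.6, 244.4]))]
[318.32175564 245.76021903]
```

View pics/c6.png

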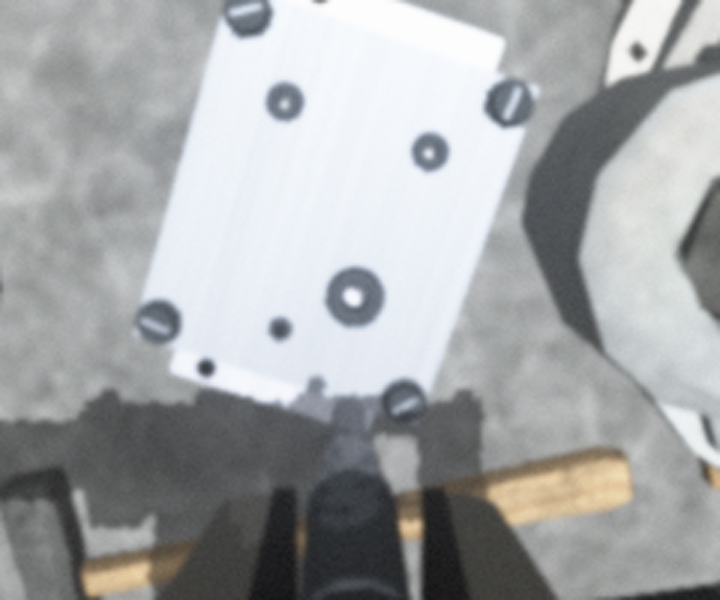

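The large bush (24 mm collar) is at crop (355,296), uv (318.3,208.7). The nose is at about (317.3,246.7). I'll check the housing height next to the jig before descending.

Run:
```python
from h import *
print(tri([('top',(487,187)),('side',(340,158))]))
for z in(.1,.15,.2):print(onz('top',(480,222),z))
go([.5102,-.1215,.155],-9.6)
```

```text
[ 0.63362038 -0.10980875  0.15239313]
[ 0.57465658 -0.10685799  0.1       ]
[ 0.56629277 -0.09131294  0.15      ]
[ 0.55792895 -0.07576789  0.2       ]
t 9.4 tcp [ 0.5098 -0.1234  0.3026] yaw(tool y) -9.49 shift cm [2.000e-01 1.000e-02 1.476e+01] roll 0.11 F [ 0.01  0.02 -1.93] tilt [ 1.e-04  2.e-04 -1.e+00] op 0.236 g 30.0
```

```bash
python3 -m inch '[0.2,0,2,0,0.1,0.2,0,5,0,0.1,0.2,0,8,0,0.1,0.2,0,11,0,0.1,0.2,0,13,0,0.1,0.2,0,14.2,0,0.1,0.2,0,14.7,0,0.1,0.2,0,14.7,0,0.1,0.2,0,14.7,0,0.1]'
python3 - <<'E'
from h import *
go([.5102,-.1215,.142],-9.6)
im=shot('wrist','w7.png');im2=capture('side')
for t in('bush_mouth','punch_point'):
  for c in('wrist','side'):
    for m in mark_of(t,c)[:2]:print(t,c,round(m['score'],2),np.round(m['uv'],1),onz(c,m['uv'],.0575 if t[0]=='b' else .0705))
s=read_state();M=R.from_rotvec(s['eef_rot']).as_matrix();T=s['tcp_pos']
print(proj('wrist',T+M@[0,0,.0845]),proj('wrist',[*T[:2],.0575]))
cv2.imwrite('pics/c7.png',cv2.resize(im[190:290,270:370,::-1],(600,600),interpolation=2))
E
```

```text
t: 10.3
tcp_pos: [0.5107, -0.1227, 0.1566]
eef_rot: [2.398, 2.027, 0.001]
force: [-0.5, -1.5, -2.2]
opening: 0.232
grasp_force: 30.0
t 10.3 tcp [ 0.5107 -0.1227  0.1566] yaw(tool y) -9.58 shift cm [ 0.11 -0.07  1.46] roll 0.02 F [-0.47 -1.49 -2.24] tilt [ 1.5e-03 -3.0e-04 -1.0e+00] op 0.232 g 30.0
bush_mouth wrist 0.78 [317.5 238.4] [ 0.51041602 -0.12073437  0.0575    ]
bush_mouth wrist 0.68 [317.2 245.7] [ 0.50916514 -0.12665013  0.0575    ]
bush_mouth side 0.82 [383.2 194.4] [ 0.50369238 -0.12654032  0.0575    ]
punch_point wrist 0.68 [314.3 244.7] [ 0.50748986 -0.12179433  0.0705    ]
punch_point side 0.54 [341.2 301.2] [0.40173358 0.47521568 0.0705    ]
punch_point side 0.41 [317.4 314.5] [0.42383052 0.53222187 0.0705    ]
[318.34910776 245.76013016] [318.27420481 240.97931245]
```

View pics/c7.png

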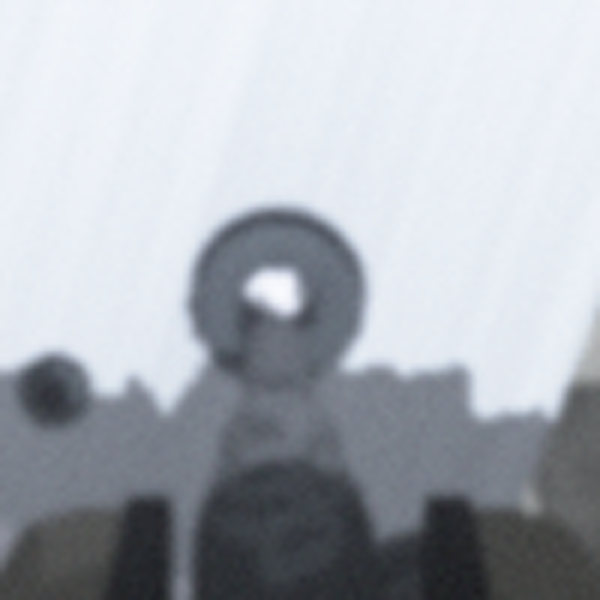

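The picture shows the bush collar centred at uv (316.3,238.5), with the nose just below it at u≈317. I'll compare the visible barrel and sleeve rims (crop y 460 and 385) with where a perfectly centred punch would show, to get the punch's offset in the grip.

Run:
```python
from h import *
g=cv2.GaussianBlur(cv2.cvtColor(cv2.imread('pics/w7.png'),6),(3,3),0).astype(int)
s=read_state();M=R.from_rotvec(s['eef_rot']).as_matrix();T=s['tcp_pos']
for n,p in(('barrel rim',[.0085,0,.0225]),('sleeve rim',[.0065,0,.0425]),('nose cone start',[.004,0,.079]),('tip',[0,0,.0845])):
    for dx in(0,.002):print(n,dx,np.round(proj('wrist',T+M@(np.array(p)+[dx,0,0])),1))
print('col 314-320 mean, rows 228-272');print(list(zip(range(228,273),g[228:273,314:321].mean(1).round().astype(int))))
for v in(244,248,252,258,262,272,276):print(v,g[v,300:336])
```

```text
barrel rim 0 [318.1 260.5]
barrel rim 0.002 [318.1 257.2]
sleeve rim 0 [318.2 253.7]
sleeve rim 0.002 [318.2 250.7]
nose cone start 0 [318.3 242.6]
nose cone start 0.002 [318.3 239.9]
tip 0 [318.3 245.8]
tip 0.002 [318.3 243.2]
col 314-320 mean, rows 228-272
[(228, np.int64(110)), (229, np.int64(116)), (230, np.int64(117)), (231, np.int64(115)), (232, np.int64(114)), (233, np.int64(120)), (234, np.int64(143)), (235, np.int64(178)), (236, np.int64(206)), (237, np.int64(217)), (238, np.int64(219)), (239, np.int64(215)), (240, np.int64(202)), (241, np.int64(174)), (242, np.int64(138)), (243, np.int64(112)), (244, np.int64(104)), (245, np.int64(106)), (246, np.int64(109)), (247, np.int64(110)), (248, np.int64(110)), (249, np.int64(110)), (250, np.int64(109)), (251, np.int64(107)), (252, np.int64(103)), (253, np.int64(101)), (254, np.int64(102)), (255, np.int64(108)), (256, np.int64(114)), (257, np.int64(117)), (258, np.int64(117)), (259, np.int64(115)), (260, np.int64(112)), (261, np.int64(110)), (262, np.int64(108)), (263, np.int64(109)), (264, np.int64(109)), (265, np.int64(103)), (266
[... 499 characters left out ...]
98 100 102 103 103 103
 103 104 103 101 103 110 119 128 139 151 158 158 153 146 140 139 144 156]
258 [134 128 127 128 128 129 128 125 119 113 108 106 108 110 112 114 116 117
 118 120 119 118 118 118 121 125 128 128 128 127 128 127 127 129 130 129]
262 [124 126 127 128 127 124 116 106 101 100 100  99  97  97  99 101 104 109
 115 116 114 110 107 105 104 107 114 122 126 127 127 128 129 128 128 128]
272 [122 124 120 108  92  75  65  62  62  63  63  63  63  64  65  64  63  64
  65  65  65  66  66  64  63  64  64  63  67  78  96 113 123 126 126 125]
276 [114 113  99  78  63  59  59  60  60  61  62  62  61  61  63  66  67  67
  67  66  65  64  64  64  64  62  59  55  52  54  64  83 103 116 122 123]
```

```bash
python3 -m inch '[0.1,0,0.5,0,0.1,0.2,0,0.8,0,0.1,0.2,0,0.8,0,0.1,0.2,0,0.8,0,0.1]'
python3 - <<'E'
from h import *
im=shot('wrist','w8.png')
go([.5104,-.1207,.142])
g=cv2.GaussianBlur(cv2.cvtColor(im,7),(3,3),0).astype(int)
s=read_state();M=R.from_rotvec(s['eef_rot']).as_matrix();T=s['tcp_pos']
print('axis at mouth',proj('wrist',[*T[:2],.0575]),'tip',proj('wrist',T+M@[0,0,.0845]))
# collar outer edge: fit circle to bright->dark radial transitions on the upper half
c0=np.array([316.3,240.]);P=[]
for a in np.radians(range(-170,-9,8)):
    r=np.arange(10,20,.25);x=c0[0]+r*np.cos(a);y=c0[1]+r*np.sin(a)
    v=cv2.remap(g.astype(np.float32),x[None].astype(np.float32),y[None].astype(np.float32),1)[0]
    k=np.argmax(np.diff(v));P.append((x[k]+.1,y[k]))
P=np.array(P);A=np.c_[2*P,np.ones(len(P))];q=np.linalg.lstsq(A,(P**2).sum(1),rcond=None)[0]
rr=np.sqrt(q[2]+q[0]**2+q[1]**2);print('collar',q[:2],rr,np.round(np.hypot(*(P-q[:2]).T)-rr,1))
for v in range(232,250):print(v,g[v,302:332])
E
```

```text
t: 11.0
tcp_pos: [0.5101, -0.1206, 0.1473]
eef_rot: [-2.399, -2.028, 0.0]
force: [-0.1, 0.1, -3.0]
opening: 0.237
grasp_force: 30.0
t 11.05 tcp [ 0.5103 -0.1207  0.1475] yaw(tool y) -9.58 shift cm [-0.    0.01  0.55] roll None F [ 0.51 -0.24 -2.44] tilt [-2.e-04  0.e+00 -1.e+00] op 0.234 g 30.0
axis at mouth [318.36354585 243.86493871] tip [318.32587225 245.78363742]
collar [317.29424556 243.98281175] 14.655182941968967 [-0.1  0.1 -0.   0.3  0.4 -0.4 -0.2  0.1  0.4 -0.3 -0.6 -0.  -0.4  0.6
 -0.2  0.2  0.   0.6 -0.2 -0.2 -0. ]
232 [236 234 231 224 211 191 164 137 116 102  97  98  99  99  99  98  97  98
  97  97  97 101 109 126 152 182 208 224 230 233]
233 [235 233 226 212 188 158 128 107  98  95  99 104 108 109 110 109 109 108
 107 105 102  97  95 100 118 148 182 209 224 231]
234 [234 229 216 192 159 127 106  97  98 102 108 113 115 116 117 117 116 115
 114 113 110 105  99  95  99 118 149 184 212 227]
235 [231 221 198 165 131 109 101 101 105 110 113 116 118 117 117 118 118 117
 116 115 114 112 107 100  97 102 121 154 191 218]
236 [228 209 175 137 111 103 105 108 111 113 114 115 115 115
[... 1017 characters left out ...]
126 141 160 174
 171 151 124 104  99 101 104 106 108 109 113 130]
245 [155 120 106 106 108 109 105  97  90  91  99 106 110 113 116 122 132 143
 144 130 109  95  95 100 104 106 109 109 114 132]
246 [151 116 104 105 108 109 106  98  91  93 100 105 108 111 113 114 117 121
 118 106  92  87  93 101 104 106 108 110 115 134]
247 [151 117 105 106 108 108 104  97  92  94 100 104 107 110 112 112 112 110
 102  91  82  83  92 101 105 107 108 109 115 136]
248 [158 123 108 107 108 106 100  94  91  94 100 105 108 110 111 111 110 106
  97  86  79  83  93 102 106 108 108 109 116 139]
249 [172 136 114 107 105 101  95  89  88  93 101 106 109 110 111 110 109 106
  99  88  83  87  96 104 107 109 109 110 118 143]
```

```bash
python3 -m inch '[0,0.07,0.2,0,0.1,0,0.07,0.4,0,0.1,0,0.07,0.6,0,0.1,0,0.07,0.7,0,0.1,0,0.07,0.7,0,0.1]'
cat > see.py <<'E'
from h import *
import sys
im=shot('wrist',sys.argv[1])
F=np.array([read_state()['force']]);go([.5104,-.1207,.142])
s=read_state();M=R.from_rotvec(s['eef_rot']).as_matrix();T=s['tcp_pos']
print('F tool',np.round(M.T@s['force'],2))
g=cv2.GaussianBlur(cv2.cvtColor(im,7),(3,3),0).astype(int)
for v in range(*map(int,sys.argv[2:5])):print(v,g[v,302:332])
E
python3 see.py w9.png 240 256 2
```

```text
t: 11.55
tcp_pos: [0.5108, -0.1208, 0.1404]
eef_rot: [-2.399, -2.028, 0.0]
force: [0.1, -0.3, -2.8]
opening: 0.236
grasp_force: 30.0
t 11.6 tcp [ 0.5109 -0.1208  0.1405] yaw(tool y) -9.58 shift cm [ 0.   -0.05 -0.15] roll None F [ 0.56 -0.46 -2.28] tilt [-2.e-04  0.e+00 -1.e+00] op 0.235 g 30.0
F tool [-0.36  0.62  2.28]
240 [165 126 104 101 106 110 112 111 111 111 111 110 109 108 108 109 109 109
 110 111 111 112 111 110 107 103 101 112 145 187]
242 [135 107 101 105 109 110 110 108 107 107 107 107 106 106 107 108 109 109
 107 106 107 108 108 108 107 107 104 104 121 160]
244 [124 107 105 108 109 109 108 106 104 103 104 105 106 109 110 111 113 112
 109 106 106 105 105 105 107 108 107 106 115 144]
246 [115 106 106 108 109 108 104  99  95  96 101 106 109 111 111 112 112 110
 109 106 101 101 103 104 105 106 108 110 118 144]
248 [113 104 105 106 107 105  98  90  87  92 100 106 110 111 111 111 111 108
 101  93  88  91  98 103 106 107 108 111 123 152]
250 [114 105 106 107 105  98  89  82  83  90  99 106 109 110 110 110 111 108
 101  92  88  92 100 105 106 107 107 110 128 165]
252 [125 109 104 101  94  85  78  76  81  91 100 106 109 110 110 110 109 107
 102  96  93  96  99 100  99 100 101 106 127 166]
254 [164 132 107  92  83  75  72  74  80  90  99 106 111 112 112 111 109 107
 103  98  92  87  84  80  77  78  82  92 115 144]
```

```bash
python3 -m inch '[0,0,0.1,0,0.1,0,0,0.2,0,0.1,0,0,0.3,0,0.1,0,0,0.3,0,0.1]'; python3 -m inch '[0,0,0.1,0,0.1,0,0,0.2,0,0.1,0,0,0.2,0,0.1]'
python3 - <<'E'
from h import *
go([.5104,-.1207,.142])
E
```

```text
t: 12.0
tcp_pos: [0.5109, -0.1208, 0.1374]
eef_rot: [-2.399, -2.028, 0.0]
force: [0.1, -0.1, -3.5]
opening: 0.24
grasp_force: 30.0
t: 12.3
tcp_pos: [0.5109, -0.1208, 0.1354]
eef_rot: [-2.399, -2.028, 0.0]
force: [0.8, 0.0, -2.8]
opening: 0.235
grasp_force: 30.0
t 12.3 tcp [ 0.5109 -0.1208  0.1354] yaw(tool y) -9.58 shift cm [ 0.   -0.05 -0.66] roll None F [ 0.82  0.04 -2.8 ] tilt [-2.e-04  0.e+00 -1.e+00] op 0.235 g 30.0
```

The nose is in with no contact. I'll carry on down, feeling for the plate.

```bash
for i in 1; do :; done; python3 -m inch '[0,0,0.15,0,0.1,0,0,0.3,0,0.1,0,0,0.3,0,0.1]'; python3 -m inch '[0,0,0.15,0,0.1,0,0,0.3,0,0.1,0,0,0.3,0,0.1]'; python3 -m inch '[0,0,0.15,0,0.1,0,0,0.3,0,0.1,0,0,0.3,0,0.1]'
```

```text
t: 12.6
tcp_pos: [0.5108, -0.1208, 0.1323]
eef_rot: [-2.399, -2.028, 0.0]
force: [-0.0, -0.4, -3.1]
opening: 0.232
grasp_force: 30.0
t: 12.9
tcp_pos: [0.5109, -0.1208, 0.1294]
eef_rot: [-2.399, -2.028, 0.0]
force: [-0.5, -0.1, -3.2]
opening: 0.233
grasp_force: 30.0
t: 13.2
tcp_pos: [0.5108, -0.1208, 0.1264]
eef_rot: [-2.399, -2.028, 0.0]
force: [0.0, 0.5, -3.4]
opening: 0.239
grasp_force: 30.0
```

```bash
python3 -m inch '[0,0,0.1,0,0.1,0,0,0.1,0,0.1]'|grep -E 'tcp|force'; python3 -m inch '[0,0,0.1,0,0.1,0,0,0.1,0,0.1]'|grep -E 'tcp|force'; python3 -m inch '[0,0,0.1,0,0.1,0,0,0.1,0,0.1]'|grep -E 'tcp|force'; python3 -m inch '[0,0,0.1,0,0.1,0,0,0.1,0,0.1]'|grep -E 'tcp|force'
```

```text
tcp_pos: [0.511, -0.1208, 0.1255]
force: [0.0, -0.0, -2.7]
grasp_force: 30.0
tcp_pos: [0.5109, -0.1208, 0.1245]
force: [-1.0, 0.5, -3.1]
grasp_force: 30.0
tcp_pos: [0.5109, -0.1208, 0.1235]
force: [0.4, -0.9, -3.1]
grasp_force: 30.0
tcp_pos: [0.5111, -0.1208, 0.1227]
force: [0.6, -0.3, -0.9]
grasp_force: 30.0
```

Contact, about 19 mm below the mouth. Pressing in 1 mm steps.

```bash
python3 -m inch '[0,0,0.1,0,0.1,0,0,0.1,0,0.1]'|grep -E 'tcp|force:'; python3 -m inch '[0,0,0.1,0,0.1,0,0,0.1,0,0.1]'|grep -E 'tcp|force:'; python3 -m inch '[0,0,0.1,0,0.1,0,0,0.1,0,0.1]'|grep -E 'tcp|force:'; python3 -m inch '[0,0,0.1,0,0.1,0,0,0.1,0,0.1]'|grep -E 'tcp|force:'
```

```text
tcp_pos: [0.5111, -0.1209, 0.1217]
force: [0.1, -0.5, -0.1]
grasp_force: 30.0
tcp_pos: [0.5111, -0.1208, 0.1207]
force: [-0.6, -0.6, 1.3]
grasp_force: 30.0
tcp_pos: [0.5111, -0.1208, 0.1196]
force: [-0.0, -0.4, 2.2]
grasp_force: 30.0
tcp_pos: [0.5111, -0.1208, 0.1187]
force: [0.1, 0.0, 3.6]
grasp_force: 30.0
```

```bash
python3 -m inch '[0,0,0.1,0,0.1,0,0,0.1,0,0.1]'|grep -E 'tcp|force:'; python3 -m inch '[0,0,0.07,0,0.1,0,0,0.07,0,0.1]'|grep -E 'tcp|force:'; python3 -m inch '[0,0,0.07,0,0.1,0,0,0.07,0,0.1]'|grep -E 'tcp|force:'
```

```text
tcp_pos: [0.5111, -0.1209, 0.1177]
force: [0.3, -0.2, 4.6]
grasp_force: 30.0
tcp_pos: [0.5113, -0.1209, 0.1171]
force: [-0.3, 0.3, 5.4]
grasp_force: 30.0
tcp_pos: [0.5112, -0.1209, 0.1164]
force: [-0.1, -0.7, 6.2]
grasp_force: 30.0
```

```bash
python3 -m inch '[0,0,0.05,0,0.1,0,0,0.05,0,0.1]'|grep -E 'tcp|force:'; python3 -m inch '[0,0,0.05,0,0.1,0,0,0.05,0,0.1]'|grep -E 'tcp|force:'
```

```text
tcp_pos: [0.5112, -0.1209, 0.1159]
force: [-0.7, 0.3, 5.3]
grasp_force: 30.0
tcp_pos: [0.5109, -0.1208, 0.1151]
force: [0.3, -0.2, 1.3]
grasp_force: 30.0
```

It tripped: the force on the nose fell from about 9 N to 4 N. I'll add 0.6 mm to be surely past the snap, then lift straight out.

```bash
python3 -m inch '[0,0,0.06,0,0.1,0,0,0.06,0,0.1]'|grep -E 'tcp|force:'; python3 -m inch '[0,0,-0.3,0,0.1,0,0,-1,0,0.1,0,0,-2,0,0.1,0,0,-3,0,0.1,0,0,-4.5,0,0.1,0,0,-7,0,0.1,0,0,-11,0,0.1,0,0,-15,0,0.1,0,0,-18.4,0,0.1,0,0,-18.4,0,0.1]'
python3 - <<'E'
from h import *
capture('wrist')
print(mark_of('punch_point','wrist')[:2],mark_of('punch_grip','wrist')[:1])
go([.5105,.3133,.3025],-9.6)
E
```

```text
tcp_pos: [0.5108, -0.1207, 0.1143]
force: [0.8, 0.1, 0.9]
grasp_force: 30.0
t: 17.0
tcp_pos: [0.5133, -0.1213, 0.3044]
eef_rot: [2.394, 2.023, 0.008]
force: [0.5, -0.2, -3.5]
opening: 0.234
grasp_force: 30.0
[{'uv': [314.4, 244.8], 'score': 0.46}, {'uv': [311.8, 211.9], 'score': 0.42}] [{'uv': [314.8, 299.4], 'score': 0.83}]
t 17.15 tcp [ 0.5102 -0.1206  0.2979] yaw(tool y) -9.58 shift cm [42.79 -7.2  -0.45] roll 0.02 F [ 0.5   0.28 -4.18] tilt [-1.e-03  3.e-04 -1.e+00] op 0.234 g 30.0
```

```bash
python3 -m inch '[4,-0.7,-0.4,0,0.1,9,-1.5,-0.4,0,0.1,14,-2.3,-0.4,0,0.1,19,-3.2,-0.4,0,0.1,24,-4,-0.4,0,0.1,29,-4.9,-0.4,0,0.1,34,-5.7,-0.4,0,0.1,38.5,-6.5,-0.4,0,0.1,42,-7.1,-0.4,0,0.1,42.8,-7.2,-0.4,0,0.1]' >/dev/null
python3 -m inch '[0,0,0,0,0.1,0,0,0,0,0.1,0,0,0,0,0.1,0,0,0,0,0.1]'
python3 - <<'E'
from h import *
go([.5106,.3134,.0935],-9.6)
im=shot('wrist','w20.png')
print([(round(m['score'],2),np.round(m['uv'],1),onz('wrist',m['uv'],.07)) for m in mark_of('hole_0','wrist')[:4]])
E
```

```text
t: 18.55
tcp_pos: [0.5114, 0.3119, 0.3026]
eef_rot: [2.401, 2.026, -0.001]
force: [0.3, -0.3, -2.5]
opening: 0.239
grasp_force: 30.0
t 18.55 tcp [0.5114 0.3119 0.3026] yaw(tool y) -9.67 shift cm [ 0.14 -0.1  20.91] roll -0.07 F [ 0.31 -0.33 -2.52] tilt [-2.e-04 -3.e-04 -1.e+00] op 0.239 g 30.0
[(0.98, array([315.5, 217.3]), array([0.50677603, 0.30616892, 0.07      ])), (0.86, array([316.5, 125.4]), array([0.5253477 , 0.40707799, 0.07      ])), (0.85, array([313.9, 171.2]), array([0.51404945, 0.3588639 , 0.07      ]))]
```

```bash
python3 -m inch '[0.14,-0.1,2,0,0.1,0.14,-0.1,5,0,0.1,0.14,-0.1,8,0,0.1,0.14,-0.1,11,0,0.1,0.14,-0.1,12.7,0,0.1,0.14,-0.1,13.2,0,0.1,0.14,-0.1,13.2,0,0.1,0.14,-0.1,13.2,0,0.1]'
python3 - <<'E'
from h import *
im=shot('wrist','w21.png');go([.5106,.3134,.0935],-9.6)
s=read_state();M=R.from_rotvec(s['eef_rot']).as_matrix();T=s['tcp_pos']
print('axis at mouth',proj('wrist',[*T[:2],.07]),'tip',proj('wrist',T+M@[0,0,.0845]))
print([(round(m['score'],2),np.round(m['uv'],1),onz('wrist',m['uv'],.07)) for m in mark_of('hole_0','wrist')[:3]])
b=cv2.GaussianBlur(im,(3,3),0).astype(int);x=b[:,:,0]-b[:,:,2]
for v in range(226,262,2):print(v,x[v,300:336])
E
```

```text
t: 19.45
tcp_pos: [0.5112, 0.315, 0.1718]
eef_rot: [2.399, 2.028, 0.003]
force: [0.7, -0.4, -2.7]
opening: 0.234
grasp_force: 30.0
t 19.5 tcp [0.5113 0.3151 0.172 ] yaw(tool y) -9.6 shift cm [-0.2  -0.06  7.85] roll 0.0 F [-0.54 -0.34 -2.83] tilt [ 0.0019  0.0012 -1.    ] op 0.234 g 30.0
axis at mouth [318.15285916 240.08925911] tip [318.31949961 245.76850069]
[(0.83, array([312.5, 182.8]), array([0.51464163, 0.36102536, 0.07      ])), (0.69, array([314.9, 244.9]), array([0.50801449, 0.31162798, 0.07      ])), (0.6, array([316. , 120.4]), array([0.52503758, 0.40564598, 0.07      ]))]
226 [127 125 126 125 126 125 124 125 125 125 126 125 126 127 129 128 128 128
 127 127 128 128 128 128 127 127 127 127 127 126 127 128 128 128 129 129]
228 [127 126 126 126 125 126 125 124 124 124 126 127 128 128 129 129 127 127
 127 128 128 128 127 127 128 127 127 128 127 126 127 128 129 129 128 127]
230 [126 126 125 125 125 126 125 125 126 126 126 127 127 128 128 128 127 127
 127 128 128 128 128 129 129 129 128 127 127 127 128 127 128 128 129 128]
232 [125 126 124 125 126 125 126 125 125 125 126 127 127
[... 1508 characters left out ...]
 7  -3  -7  -8  -9  -9
 -10  -8   1  24  56  81  92  96  99 107 116 122 125 126 125 123 118 114]
254 [129 129 129 128 119 103  92  88  85  77  57  30   7  -4  -7  -9  -9 -10
 -10  -7   0  17  43  66  77  79  81  84  90  96  98  98  95  91  87  83]
256 [129 128 124 113 100  90  86  84  82  74  54  27   5  -4  -7  -9 -10 -10
 -10  -8  -2  15  39  62  75  79  80  80  82  83  80  79  79  78  77  76]
258 [127 120 109  96  87  84  83  82  79  69  47  21   1  -7  -9 -11 -10 -11
 -10  -9  -4   8  29  52  68  76  78  80  80  80  79  79  78  77  76  75]
260 [107  96  88  84  84  84  83  78  67  48  26   7  -5  -9 -11 -11 -11 -11
 -11 -11 -10  -6   3  20  42  62  73  78  80  81  81  81  79  77  75  75]
```

The nose tip is at about (315.7,245.5) and the hole is centred at about (316.6,243.5). I want TCP (0.5112, 0.3124) over it.

```bash
python3 -m inch '[-0.13,0,0,0,0.1,-0.13,0,0,0,0.1,-0.13,0,0,0,0.1]'
python3 - <<'E'
from h import *
go([.5112,.3124,.0925],-9.6)
E
```

```text
t: 19.85
tcp_pos: [0.5104, 0.3135, 0.1709]
eef_rot: [2.399, 2.028, 0.001]
force: [0.4, 0.0, -2.0]
opening: 0.234
grasp_force: 30.0
t 19.85 tcp [0.5104 0.3135 0.1709] yaw(tool y) -9.59 shift cm [-0.09  0.1   7.84] roll 0.01 F [ 0.42  0.01 -2.  ] tilt [ 5.e-04  2.e-04 -1.e+00] op 0.234 g 30.0
```

```bash
python3 -m inch '[-0.1,0.08,0,0,0.1,-0.1,0.08,1,0,0.1,-0.1,0.08,2.2,0,0.1,-0.1,0.08,3.5,0,0.1,-0.1,0.08,4.5,0,0.1,-0.1,0.08,5,0,0.1,-0.1,0.08,5,0,0.1,-0.1,0.08,5,0,0.1]'; python3 see.py w22.png 0 0 1
```

```text
t: 20.65
tcp_pos: [0.511, 0.3125, 0.1206]
eef_rot: [2.399, 2.028, 0.0]
force: [0.4, -0.3, -2.8]
opening: 0.233
grasp_force: 30.0
t 20.7 tcp [0.5112 0.3126 0.1209] yaw(tool y) -9.58 shift cm [-42.74   7.14  -2.12] roll None F [-0.56 -0.36 -3.04] tilt [ 6.e-04  3.e-04 -1.e+00] op 0.237 g 30.0
F tool [-0.45 -0.49  3.04]
```

Free so far. Next the sleeve goes in, then I seat it gently.

```bash
python3 -m inch '[0,0,0.5,0,0.1,0,0,1,0,0.1,0,0,1.3,0,0.1,0,0,1.3,0,0.1]'|grep -E 'tcp|force:'; python3 -m inch '[0,0,0.4,0,0.1,0,0,0.8,0,0.1,0,0,1.2,0,0.1,0,0,1.2,0,0.1]'|grep -E 'tcp|force:'; python3 -m inch '[0,0,0.1,0,0.1,0,0,0.1,0,0.1]'|grep -E 'tcp|force:'
```

```text
tcp_pos: [0.5105, 0.3121, 0.107]
force: [-0.5, -0.1, -3.0]
grasp_force: 30.0
tcp_pos: [0.5105, 0.3121, 0.0948]
force: [0.2, -0.3, -3.6]
grasp_force: 30.0
tcp_pos: [0.5109, 0.3123, 0.0945]
force: [0.1, -0.0, -3.5]
grasp_force: 30.0
```

```bash
python3 -m inch '[0,0,0.1,0,0.1,0,0,0.1,0,0.1]'|grep -E 'tcp|force:'; python3 -m inch '[0,0,0.1,0,0.1,0,0,0.1,0,0.1]'|grep -E 'tcp|force:'
```

```text
tcp_pos: [0.5109, 0.3124, 0.0936]
force: [0.4, 0.1, -2.0]
grasp_force: 30.0
tcp_pos: [0.511, 0.3124, 0.0927]
force: [-0.6, 0.2, -2.2]
grasp_force: 30.0
```

```bash
python3 -m inch '[0,0,0.05,0,0.1,0,0,0.05,0,0.1]'|grep -E 'tcp|force:'
```

```text
tcp_pos: [0.5111, 0.3126, 0.0925]
force: [-1.0, 0.4, 3.1]
grasp_force: 30.0
```

Seated (force changes sign at the expected height). Opening and going straight up.

```bash
python3 -m inch '[0,0,0,0,0.45,0,0,0,0,0.45,0,0,0,0,0.45,0,0,0,0,0.45,0,0,-1,0,0.45,0,0,-3,0,0.45,0,0,-6,0,0.45,0,0,-10,0,0.45,0,0,-15,0,0.45,0,0,-20,0,0.45]'; python3 -m inch '[0,0,-1,0,0.45,0,0,-1,0,0.45,0,0,-1,0,0.45,0,0,-1,0,0.45]' >/dev/null
python3 - <<'E'
from h import *
shot('wrist','w23.png');shot('side','s23.png')
go([.5,.3,.3])
for c in('wrist','side'):
  for m in mark_of('punch_grip',c)[:4]:print(c,round(m['score'],2),np.round(m['uv'],1),onz(c,m['uv'],.101))
a=cv2.imread('pics/side0.png').astype(int);b=cv2.imread('pics/s23.png').astype(int)
p=a[215:262,310:335];best=[]
for dv in range(-4,5):
  for du in range(-4,5):best.append((abs(p-b[215+dv:262+dv,310+du:335+du]).mean().round(1),du,dv))
print(sorted(best)[:3])
for uv in((322,225.6),):print(tri([('side',uv)]*1+[('top',(280,252.5))]))
print(proj('wrist',[.511,.3126,.148]),boxes_of('punch','wrist')[:3])
E
```

```text
t: 23.3
tcp_pos: [0.5104, 0.3121, 0.2945]
eef_rot: [-2.399, -2.028, 0.0]
force: [1.6, 1.7, 0.7]
opening: 0.449
grasp_force: 0.0
t 23.8 tcp [0.5102 0.3119 0.3002] yaw(tool y) -9.58 shift cm [-1.34 -0.8   0.02] roll None F [-0.41  0.   -0.18] tilt [-0.0027 -0.0016 -1.    ] op 0.453 g 0.0
wrist 0.89 [242.3 188.1] [0.43578363 0.35557038 0.101     ]
wrist 0.78 [293.9 228.9] [0.48126469 0.30317349 0.101     ]
wrist 0.69 [317.8 216.2] [0.5092208  0.31267642 0.101     ]
side 0.91 [359.6 295.9] [0.36170681 0.49369558 0.101     ]
side 0.67 [342.4 281.5] [0.40657626 0.45821894 0.101     ]
side 0.51 [319.1 242.1] [0.50998614 0.32101465 0.101     ]
side 0.17 [296.5 273.8] [0.49461121 0.46464632 0.101     ]
[(np.float64(3.4), 0, 0), (np.float64(9.1), 0, -1), (np.float64(10.0), 0, 1)]
[0.5085821  0.31317933 0.13572249]
[319.17789893 225.50825856] [{'box': [225.4, 124.2, 267.0, 228.3], 'score': 0.92}, {'box': [256.5, 162.1, 313.0, 257.3], 'score': 0.76}, {'box': [305.4, 206.3, 328.4, 235.7], 'score': 0.55}]
```

The side-camera patch round the punch matches its starting picture exactly (shift 0,0), so it is back upright in its hole. Handing in.

```bash
python3 -c "
from plant import hand_in;print(hand_in())"
```

```text
the job is handed in; nothing more can be done
None
```

The punch tripped once, on the plate in the large bush, was stopped about 3 mm before bottoming, and is back upright in its block hole. The job was handed in at about 24 s. The orange and purple look-alikes had toppled by the time the arm reached the block, with no contact force felt.

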